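# Set a press roller flat-up in its V-blocks and fold the keeper over

### The arm

A 6-joint arm with a two-finger parallel gripper is mounted at the origin on the work surface. World frame = base frame: x ahead of the robot, y to its left, z up, the work surface at z = 0. Lengths are in m, angles in degrees, forces in N, time in s.
With the tool pointing down it reaches from about 0.325 to 0.85 m from the base axis. Payload 15.5 kg.
Tool frame: the origin (TCP) lies midway between the tips of the shut fingers; the grasp point (between the pads) lies 19 mm behind it; y points along the fingers, x is the direction in which the jaws open and shut, and the axes are right-handed (so a half turn about y gives the same grasp; the last joint's range is limited). The gripper opens to 91 mm and grips with 3 to 60 N. Pads are 32 mm wide; open, the fingers measure 118 mm over their backs; the gripper's body (76 mm by 178 mm) begins 60 mm behind the grasp point.
Start: joints at [-71.247, 28.281, 77.091, -0, 74.628, -5.472], TCP at [0.256, -0.57, 0.214] pointing down, gripper open.
Joint ranges: [-166.48, 166.48], [-47.26, 123.95], [12.59, 153.08], [-70.14, 250.14], [6.76, 159.57], [-176.63, 176.63]. Speed limits (degrees/s): [108.29, 108.29, 147.25, 172.46, 172.46, 172.46].

### API

Orientations are given as a 3x3 rotation matrix whose columns are the frame's x, y, z axes.
In Python, from bench import ctrl gives the robot as it stands. The module is installed in compiled form; this text tells all that it offers. Calls block until the motion is done:
- ctrl.goto(position, orientation): joint-space move of the TCP to a pose.
- ctrl.move_l(position, vel=0.15, ori=None, contact_N=None): straight line of the TCP; ori=None keeps the orientation; vel is the mean speed in m/s. With contact_N (N) it stops when the force on the tool has changed by that much, and returns True; else False.
- ctrl.movej(angles): joint-space move.
- ctrl.command_gripper(opening): opening from 0.0 (shut) to 1.0 (fully open); the grip force is fixed at half the most; returns when the fingers have stopped.
- ctrl.sleep(seconds).
- ctrl.ik(position, orientation): joint angles nearest the present ones, or None.
- ctrl.read_camera(name): name is "scene" or "top" or "wrist"; returns the picture (480x640x3 uint8, blue, green, red); there is no depth.
- ctrl.camera_params(name): a dict with "fx", "fy", "cx", "cy" (pixels), "pose" (4x4, takes a point from camera to world coordinates); the wrist camera has in their place "T_tool_cam" (4x4, takes a point from camera to tool coordinates, whose origin is the TCP and whose axes are the tool frame's). Camera axes: x right, y up, looking along -z (the intrinsics and any distortion apply to the point x, -y, -z); pixel columns grow to the right and rows downward; lengths in m; the calibration is good to about 2 mm. A picture is of the moment at which its call begins: read the wrist's pose just before it. camera_params takes no time and is no camera call.
A pose or a line that the arm cannot do raises ctrl.MotionError and nothing moves.
- ctrl.sign_off(): hands the job in, once; it reports no verdict.
Readings, each from a call of its own:
- ctrl.current_t(): time.
- ctrl.current_q(): joint angles.
- ctrl.current_dq(): joint speeds.
- ctrl.current_effort(): joint torques, N m.
- ctrl.current_tool_pos(): TCP position.
- ctrl.current_eef_rot(): TCP orientation.
- ctrl.current_contact_force(): force on the tool from outside, world axes, zero at the start.
- ctrl.current_wrist_torque(): the same for the moment, N m.
- ctrl.current_grip_width(): opening from 0.0 (shut) to 1.0 (fully open).
Only numpy, scipy, OpenCV 4.12 (cv2) and the standard library are available. Lean on these libraries where they do the work, as an engineer would, in place of code of your own. Each camera call takes 0.05 s, during which the arm holds its last target. There are 200 camera calls.

### The job

The rubber press roller lies in the two V-blocks of the green stand. Keeping it down in the V-blocks and without pressing hard on it, roll it round until the milled flat on its shaft end faces straight up, ready for the gear's set screw; then fold the yellow keeper strap down until it lies on the shaft, the flat still facing up. Leave the gear, the grease tin, the tape roll and the tape dispenser where they are.

Things in the scene. Friction and masses are not known exactly. Their poses are not given: they have to be found in the camera images.
- stand: Green roller stand screwed to the desk, plate 130 x 250 x 10 mm. Origin: centre of its underside, on the desk; z up, y along the roller, x across it (away from the robot at yaw 0). Two steel 90 degree V-blocks, 64 mm across x, 30 mm along y, tops 66 mm above the desk, centred at y = -80 and +80 mm. The roller's axis lies at x = 0, 60 mm above the desk.
- roller: Loose roller, about 0.7 kg: dark red rubber 60 mm in diameter, 110 mm long (y -55 to +55 mm), top 90 mm above the desk; oiled 20 mm journals lie in the Vs, held by friction at any turn. Pressed on top with 5 to 10 N and dragged across, it turns with the finger, with some slip; pushed on its flank it climbs the V and rolls back. Origin: on the axis, mid-rubber. y: axis; z: the way the flat faces.
- flat_centre (a point): Middle of the milled flat at the roller's +y shaft end: 16 mm wide, 40 mm long, 6 mm from the axis, 126 mm from the roller's middle. Axes as the roller's: z points out of the flat. A yellow paint mark on that end of the rubber is in line with it.
- keeper (a joint): Angle of the yellow keeper strap, rad: 0 when level, lying on the journal in the -y V-block (which stops it there); grows as it is lifted, 1.57 upright, about 2 leaning back towards the robot. Its stiff hinge keeps it wherever it is left; 1 to 2 N at its tip moves it.
- keeper_hinge (a point): Hinge axis of the keeper, parallel to the stand's y: at stand x = -42 mm, y = -80 mm, 74.5 mm above the desk. Axes as the stand's. The strap is 8 mm thick, 22 mm wide and reaches 90 mm from this axis; folded down it points along the stand's +x.
- keeper_tip (a point): Middle of the strap's free end, on its upper face (the face that is uppermost when folded down), 90 mm from the hinge axis.
- gear: Bystander: loose black gear with a brass hub, 76 mm across, 26 mm high, lying flat. Origin: centre of the underside.
- grease_tin: Bystander: loose blue tin, 70 mm across, 55 mm high. Origin: centre of the underside.
- tape_roll: Bystander: loose brown roll of packing tape lying flat, 90 mm across, 48 mm high. Origin: centre of the underside.
- dispenser: Bystander: loose yellow tape dispenser, 150 x 55 x 75 mm high. Origin: centre of the underside.

How it is judged:
By the outcome, as a careful person would: the job done as asked, in the order asked, and still so for the second after the job is handed in, with the robot touching nothing.
It also fails if it takes over 67 s, if anything falls off the work surface, if the arm or the gripper's body presses on something with over 40 N, if the wrist force passes 120 N, or if a joint passes its speed limit or range.

## Working session

There is one attempt and no reset: what is moved stays moved. The work goes in short steps, each a Python script; the robot and the scene stay as the last script left them, time stands still between calls to the robot, and variables do not carry over. Pictures are saved under pics/ and viewed, about 8 in all and at most 12, crops included, and the job is handed in when it is done.

```bash
mkdir -p pics
python3 - <<'E'
from bench import ctrl
import cv2,numpy as np
for n in("scene","top"):
    cv2.imwrite(f"pics/{n}0.png",ctrl.read_camera(n)); p=ctrl.camera_params(n); print(n,p["fx"],p["fy"],p["cx"],p["cy"],p.keys());print(np.round(p["pose"],3))
p=ctrl.camera_params("wrist");print(p);print(ctrl.current_eef_rot(),ctrl.current_t())
E
```

```text
scene 615.8200852578972 615.8200852578972 317.51171131781757 232.87187066879852 dict_keys(['fx', 'fy', 'cx', 'cy', 'pose'])
[[-0.077 -0.835  0.545  1.368]
 [ 0.997 -0.069  0.035  0.081]
 [ 0.008  0.546  0.837  1.196]
 [ 0.     0.     0.     1.   ]]
top 442.22423800082504 442.22423800082504 318.28423356306917 237.55518585052283 dict_keys(['fx', 'fy', 'cx', 'cy', 'pose'])
[[ 0.015  0.998 -0.058  0.604]
 [-1.     0.016  0.016  0.038]
 [ 0.017  0.058  0.998  0.872]
 [ 0.     0.     0.     1.   ]]
{'fx': 353.6173641863398, 'fy': 353.6173641863398, 'cx': 316.29720436584284, 'cy': 243.44709573416955, 'T_tool_cam': array([[ 9.99999899e-01, -2.69044345e-04, -3.60099936e-04,
         1.84516496e-04],
       [-2.85583765e-04,  2.38381171e-01, -9.71171630e-01,
        -1.71535177e-01],
       [ 3.47129280e-04,  9.71171635e-01,  2.38381071e-01,
         6.69207683e-02],
       [ 0.00000000e+00,  0.00000000e+00,  0.00000000e+00,
         1.00000000e+00]])}
[[ 4.10300898e-01 -3.30778360e-04  9.11950143e-01]
 [-9.11949561e-01  1.03817631e-03  4.10301013e-01]
 [-1.08248373e-03 -9.99999406e-01  1.24311492e-04]] 0.1
```

View pics/scene0.png

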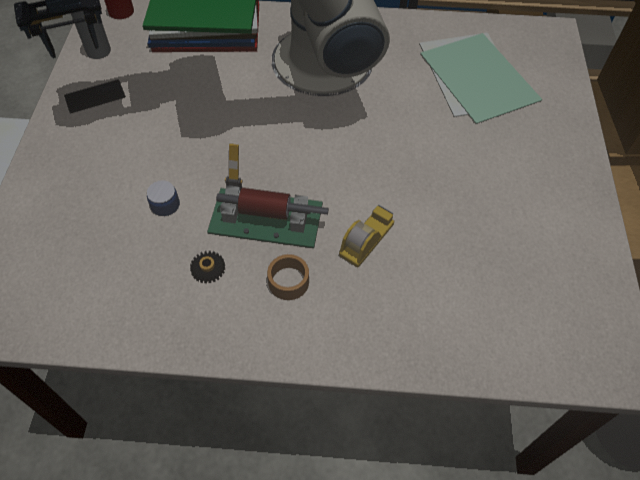

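View pics/top0.png

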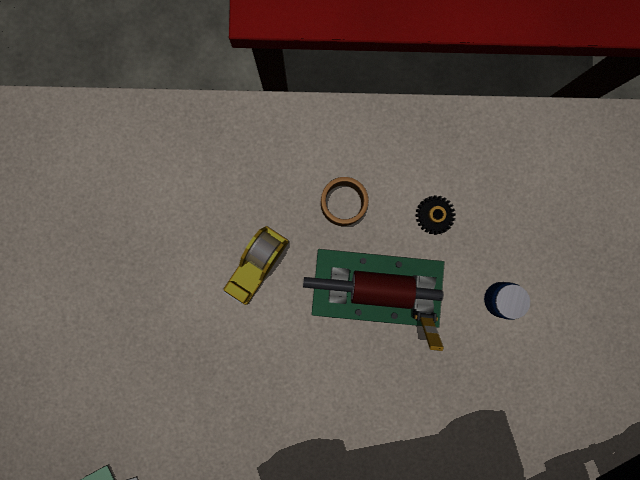

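The scene view shows the stand at about (265,220), with the strap upright or leaning back. In the top view the plate spans (313–443, 250–325), with the roller's +y end at (305,282) and the dispenser near it on the left. Next I'll fit the stand pose and take close wrist views.

```bash
cat > h.py <<'E'
from bench import ctrl
import cv2, numpy as np
def cam(n):
    p=ctrl.camera_params(n)
    if n!="wrist": T=np.array(p["pose"])
    else:
        W=np.eye(4);W[:3,:3]=ctrl.current_eef_rot();W[:3,3]=ctrl.current_tool_pos();T=W@p["T_tool_cam"]
    return p,T
def proj(c,P):
    p,T=c; q=(np.atleast_2d(P)-T[:3,3])@T[:3,:3]
    return np.c_[p["cx"]-p["fx"]*q[:,0]/q[:,2], p["cy"]+p["fy"]*q[:,1]/q[:,2]]
def ray(c,uv,z):
    p,T=c; uv=np.atleast_2d(uv).astype(float)
    d=np.c_[(uv[:,0]-p["cx"])/p["fx"],-(uv[:,1]-p["cy"])/p["fy"],-np.ones(len(uv))]@T[:3,:3].T
    return T[:3,3]+d*((z-T[2,3])/d[:,2])[:,None]
def shot(n,name):
    c=cam(n); im=ctrl.read_camera(n); cv2.imwrite(f"pics/{name}.png",im); return c,im
E
python3 - <<'E'
from h import *
for n in("top","scene"):
    c=cam(n); im=cv2.imread(f"pics/{n}0.png"); h=cv2.cvtColor(im,cv2.COLOR_BGR2HSV)
    m=cv2.inRange(h,(60,90,25),(90,255,255)); 
    cs=[k for k in cv2.findContours(m,0,2)[0] if cv2.contourArea(k)>150]
    for k in cs:
        if n=="top" and k[:,0,0].max()<250: continue
        if n=="scene" and k[:,0,1].min()<150: continue
        print(n,cv2.contourArea(k),k[:,0].min(0),k[:,0].max(0))
    g=np.vstack([k for k in cs if (n=="top" and k[:,0,0].max()>250) or (n=="scene" and k[:,0,1].min()>150)])[:,0]
    P=ray(c,g,0.01)[:,:2].astype(np.float32); r=cv2.minAreaRect(P); print("plate",r)
    m=cv2.inRange(h,(0,120,30),(8,255,160))|cv2.inRange(h,(172,120,30),(180,255,160)); 
    if n=="top": m[:200]=0
    else: m[:150]=0
    k=max(cv2.findContours(m,0,2)[0],key=cv2.contourArea)[:,0]
    print("rubber",cv2.minAreaRect(ray(c,k,0.07)[:,:2].astype(np.float32)))
E
```

```text
top 1669.0 [312 289] [421 325]
top 2303.0 [315 249] [443 289]
plate ((0.5578510761260986, -0.09242108464241028), (0.2471468448638916, 0.128531351685524), 85.27141571044922)
rubber ((0.5574092864990234, -0.09614494442939758), (0.11208966374397278, 0.0509246364235878), 84.46879577636719)Traceback (most recent call last):
  File "<stdin>", line 10, in <module>
    return _nx.concatenate(arrs, 0, dtype=dtype, casting=casting)
           ~~~~~~~~~~~~~~~^^^^^^^^^^^^^^^^^^^^^^^^^^^^^^^^^^^^^^^
ValueError: need at least one array to concatenate
```

```bash
cat >> h.py <<'E'
YAW=np.radians(-4.73); O=np.array([0.5578,-0.0925,0.])
S=np.array([[np.cos(YAW),-np.sin(YAW),0],[np.sin(YAW),np.cos(YAW),0],[0,0,1]])
def w(p): return O+S@np.asarray(p,float)
def look(target,pos,flip=False):
    """TCP pose putting the wrist camera at stand point pos, looking at stand point target"""
    d=S@(np.array(target,float)-pos); d/=np.linalg.norm(d)
    u=np.array([0,0,1.])-d[2]*d; u/=np.linalg.norm(u)
    if flip: u=-u
    C=np.eye(4);C[:3,:3]=np.c_[np.cross(d,u),u,-d];C[:3,3]=w(pos)
    W=C@np.linalg.inv(ctrl.camera_params("wrist")["T_tool_cam"]); return W[:3,3],W[:3,:3]
E
python3 - <<'E'
from h import *
for f in(False,True):
  for e in(45,):
    t=np.array([0,.126,.06]); e=np.radians(e)
    p,R=look(t,t+.32*np.array([0,np.cos(e),np.sin(e)]),f); print(f,p.round(3),ctrl.ik(p,R))
for f in(False,True):
    p,R=look(t,t+.32*np.array([0,.7071,.7071]),f)
    if ctrl.ik(p,R) is not None:
        ctrl.goto(p,R); c,im=shot("wrist","w1"); print(f,ctrl.current_t(),proj(c,[w([0,.146,.06]),w([0,.055,.06]),w([0,.055,.09])])); break
E
```

```text
False [0.578 0.147 0.14 ] [  32.0426916    52.74620891   67.39526852  -44.1834482   100.50917632
 -134.77579671]
True [0.575 0.113 0.174] [ 21.39676622  36.16628128  77.54713228 -27.99378391  82.25200446
  33.95913816]
False 2.9833 [[317.28674561 261.41324108]
 [317.0084292  196.70586718]
 [317.01923745 172.31566989]]
```

View pics/w1.png

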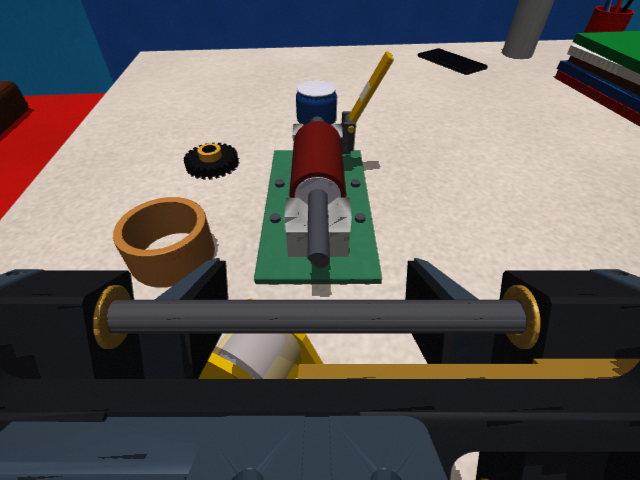

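The wrist view confirms the stand pose: the shaft end is at (318,258) against a predicted (317,261). The strap leans back at top right, tip at (390,57). I'll enlarge the shaft end.

Run:
```python
import cv2,numpy as np
im=cv2.imread("pics/w1.png")[165:275,265:375]
im=cv2.resize(im,None,fx=5,fy=5,interpolation=cv2.INTER_CUBIC)
cv2.imwrite("pics/w1c.png",cv2.convertScaleAbs(im,alpha=1.8,beta=10))
```

```text
(no output)
```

View pics/w1c.png

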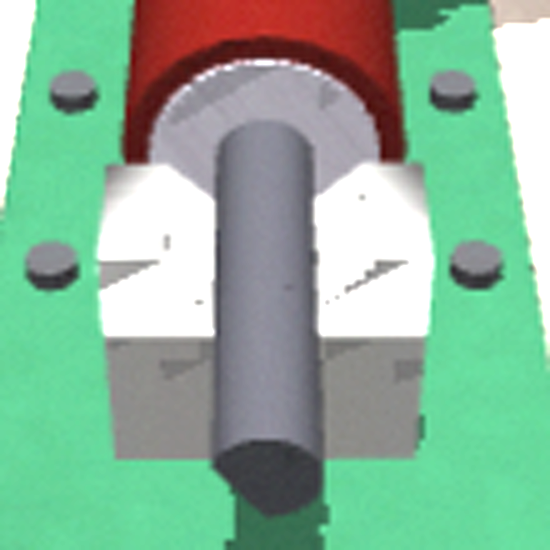

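The end face's chord is at the lower left of the crop, so the flat faces +x and downward, about 110–120° from up. I'll take a lower view to measure that.

```bash
cat >> h.py <<'E'
def endview(name,el=28,dist=.28,az=0,flip=True):
    t=np.array([0,.146,.06]); e=np.radians(el); a=np.radians(az)
    p,R=look(t,t+dist*np.array([np.sin(a)*np.cos(e),np.cos(a)*np.cos(e),np.sin(e)]),flip)
    ctrl.goto(p,R); c,im=shot("wrist",name); 
    if flip: im=im[::-1,::-1]
    return c,rect(c,im if not flip else im[::-1,::-1])
def rect(c,im,half=.04,y=.146,px=600):
    """resample the picture onto the shaft end's plane (viewed from +y: right = -x, up = z)"""
    co=[[half,y,.06+half],[-half,y,.06+half],[-half,y,.06-half],[half,y,.06-half]]
    uv=proj(c,np.array([w(k) for k in co])).astype(np.float32)
    H=cv2.getPerspectiveTransform(uv,np.float32([[0,0],[px,0],[px,px],[0,px]]))
    return cv2.warpPerspective(im,H,(px,px),flags=cv2.INTER_CUBIC)
E
python3 - <<'E'
from h import *
c,r=endview("w2"); cv2.imwrite("pics/w2r.png",cv2.convertScaleAbs(r,alpha=1.8,beta=10)); print(ctrl.current_t())
E
```

```text
5.775
```

View pics/w2r.png

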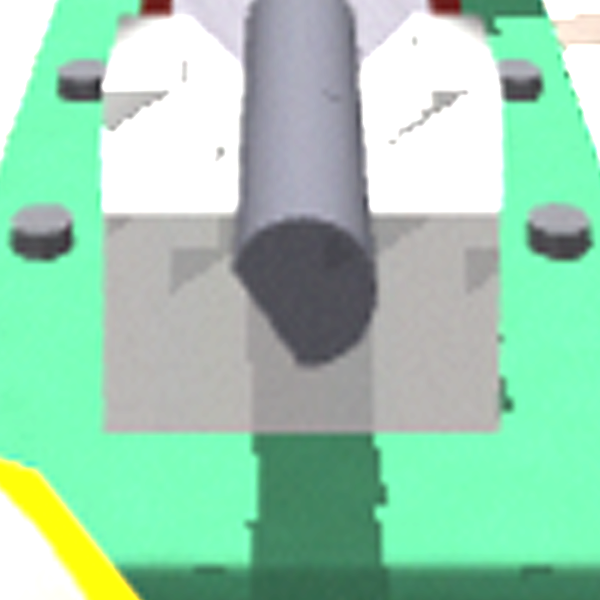

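The rectified end face is centred at about (304,293) px, with the chord running from (236,262) to (298,362). That puts the flat 122° from up, towards +x. Dragging the top towards −x by about 64 mm of surface will bring it up, so I'll do the first stroke now.

```bash
cat >> h.py <<'E'
RD=np.c_[-S[:,1],[0,0,-1.],S[:,0]]
def stroke(x0,x1,y=.025,F=7.,v=.04,n=6):
    if ctrl.current_tool_pos()[2]<.12 and np.allclose(ctrl.current_eef_rot(),RD,atol=.02): ctrl.move_l(w([x0,y,.1]),vel=.15)
    else:
        ctrl.goto(w([x0,y,.14]),RD); ctrl.move_l(w([x0,y,.1]),vel=.1)
    f0=np.array(ctrl.current_contact_force())
    hit=ctrl.move_l(w([x0,y,.084]),vel=.015,contact_N=4.)
    z=ctrl.current_tool_pos()[2]; fz=(np.array(ctrl.current_contact_force())-f0)[2]
    print("hit",hit,"z",round(z,4),"fz",round(fz,1),end=" | ")
    if not hit: return
    zs,fs=[.0],[0.]
    for i in range(8):                       # settle to the wished pressing force
        if abs(fz-F)<1: break
        z-=np.clip((F-fz)*2e-4,-.0006,.0006); ctrl.move_l(w([x0,y,z]),vel=.02)
        fz=(np.array(ctrl.current_contact_force())-f0)[2]
    print("press",round(z,4),round(fz,1))
    for x in np.linspace(x0,x1,n+1)[1:]:
        ctrl.move_l(w([x,y,z]),vel=v); f=S.T@(np.array(ctrl.current_contact_force())-f0)
        print(round(x,3),f.round(1),end=" "); z-=np.clip((F-f[2])*1e-4,-.0003,.0003)
    ctrl.move_l(w([x1,y,.1]),vel=.1); print("t",ctrl.current_t())
E
python3 - <<'E'
from h import *
ctrl.command_gripper(0.0); print(ctrl.current_t())
p=ctrl.current_tool_pos(); ctrl.move_l(np.array(p)+[0,0,.06],vel=.2)
stroke(.014,-.014)
E
```

```text
7.1417
hit True z 0.09 fz 8.9 | press 0.0898 7.7
0.009 [-1.6  0.2  7. ] 0.005 [-1.8  0.4  7.6] -0.0 [-0.6 -0.4  7.7] -0.005 [-0.8 -0.2  7.4] -0.009 [-0.6  0.4  7.3] -0.014 [-0.9 -0.9  7.6] t 12.3
```

Run:
```python
from h import *
ctrl.move_l(w([-.014,.025,.16]),vel=.2)
c,r=endview("w3"); cv2.imwrite("pics/w3r.png",cv2.convertScaleAbs(r,alpha=1.8,beta=10)); print(ctrl.current_t())
```

```text
13.9083
```

View pics/w3r.png

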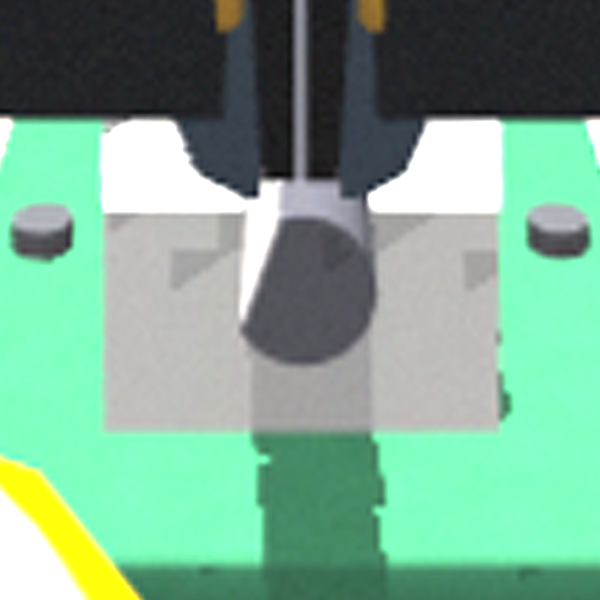

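Now the chord runs from (282,222) to (241,328), so the flat is 69° from up. The first stroke turned it 53° over 28 mm, with almost no slip. The remaining 36.5 mm goes in two strokes.

Run:
```python
from h import *
p=ctrl.current_tool_pos(); ctrl.move_l(np.array(p)+[0,0,.06],vel=.2)
stroke(.014,-.012,n=4)
stroke(.005,-.0055,n=2)
ctrl.move_l(w([-.0055,.025,.16]),vel=.2)
c,r=endview("w4"); cv2.imwrite("pics/w4r.png",cv2.convertScaleAbs(r,alpha=1.8,beta=10)); print(ctrl.current_t())
```

```text
hit True z 0.09 fz 9.3 | press 0.0899 7.1
0.008 [-2.3 -0.4  7.1] 0.001 [-2.6  0.1  7.8] -0.006 [-2.3 -0.1  7.3] -0.012 [-1.9  0.2  7.8] t 18.7167
hit True z 0.09 fz 8.6 | press 0.09 6.3
-0.0 [-0.4 -0.3  8. ] -0.006 [-1.5 -0.6  7. ] t 21.25
22.8583
```

View pics/w4r.png

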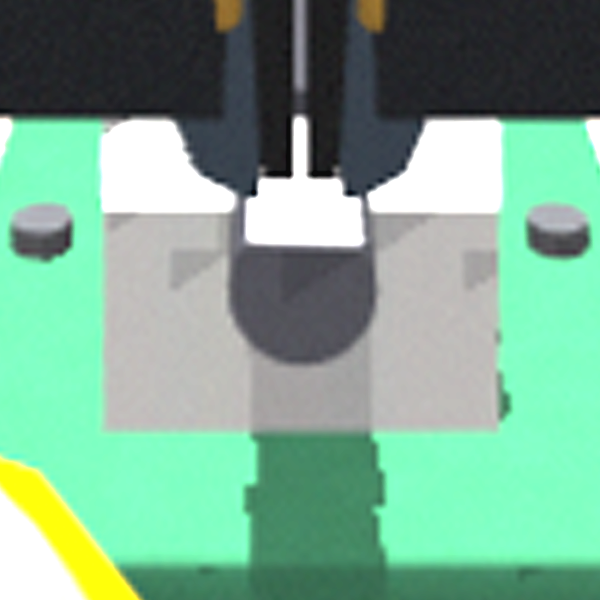

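The flat is now almost level: its front edge runs from (243,245) to (365,248), and the V-block top is level at row 213. I'll measure the edge numerically.

Run:
```python
import cv2,numpy as np
g=cv2.cvtColor(cv2.imread("pics/w4r.png"),cv2.COLOR_BGR2GRAY).astype(float); g=cv2.GaussianBlur(g,(0,0),2)
d=np.diff(g,axis=0)
def edge(cols,r0,r1):
    r=[];
    for c in cols:
        q=-d[r0:r1,c]; q[q<q.max()*.3]=0; r.append(r0+(q*np.arange(len(q))).sum()/q.sum())
    r=np.array(r); a=np.polyfit(cols,r,1); res=r-np.polyval(a,cols); k=abs(res)<2; a=np.polyfit(cols[k],r[k],1)
    return np.degrees(np.arctan(a[0])).round(2),a,res.std()
print(edge(np.arange(256,356),232,262))
print(edge(np.r_[112:220,385:490],203,223), edge(np.r_[112:230,390:490],420,445))
```

```text
(np.float64(1.71), array([2.98905631e-02, 2.36589899e+02]), np.float64(0.11765747768573605))
(np.float64(0.08), array([1.37422034e-03, 2.11828423e+02]), np.float64(0.22656611727218565)) (np.float64(0.06), array([1.04493653e-03, 4.37371007e+02]), np.float64(1.531911908249577))
```

The flat is within about 1.6° of straight up, which is good enough. For the strap, I'll estimate its angle, then push it over and along its arc with the closed fingertip.

Run:
```python
from h import *
for n in("scene","top"):
    c=cam(n); im=cv2.imread(f"pics/{n}0.png"); h=cv2.cvtColor(im,cv2.COLOR_BGR2HSV)
    m=cv2.inRange(h,(15,120,60),(35,255,255)); b=proj(c,w([-.07,-.08,.12]))[0].astype(int)
    k=np.zeros_like(m); k[b[1]-45:b[1]+45,b[0]-25:b[0]+25]=255; ys,xs=np.nonzero(m&k)
    i=np.argmin(ys) if n=="scene" else np.argmax(ys); print(n,xs[i],ys[i])
    for a in(1.8,1.9,2.,2.1,2.2): print(a,proj(c,w([-.042+.09*np.cos(a),-.08,.0745+.09*np.sin(a)])).round(0))
```

```text
scene 230 144
1.8 [[232. 149.]]
1.9 [[233. 146.]]
2.0 [[234. 145.]]
2.1 [[235. 143.]]
2.2 [[236. 142.]]
top 438 350
1.8 [[438. 337.]]
1.9 [[437. 342.]]
2.0 [[436. 347.]]
2.1 [[435. 352.]]
2.2 [[434. 356.]]
```

Run:
```python
from h import *
p=np.array(ctrl.current_tool_pos()); ctrl.move_l(p+[0,0,.08],vel=.25)
y=-.084; r=.062; hw=.016
ctrl.goto(w([-.13,y,.24]),RD); ctrl.move_l(w([-.13,y,.1365]),vel=.15)
f0=np.array(ctrl.current_contact_force())
F=lambda: (S.T@(np.array(ctrl.current_contact_force())-f0)).round(1)
print(ctrl.move_l(w([-.046-hw,y,.1365]),vel=.05,contact_N=15),F(),ctrl.current_t())
for a in np.radians([80,70,60,50,40,30,20,10,4]):
    e=np.array([-.042+r*np.cos(a)-.004*np.sin(a)-hw,y,.0745+r*np.sin(a)+.004*np.cos(a)])
    s=ctrl.move_l(e,vel=.05,contact_N=15) if 0 else ctrl.move_l(w(e),vel=.05,contact_N=15)
    print(round(np.degrees(a)),s,F(),end=" ")
    if s: break
else:
    ctrl.move_l(w([.02,y,ctrl.current_tool_pos()[2]+.001]),vel=.06)
    s=ctrl.move_l(w([.02,y,.0755]),vel=.015,contact_N=7); print("down",s,F(),ctrl.current_tool_pos()[2])
print(ctrl.current_t()); shot("scene","s5")
```

```text
False [-0. -0. -0.] 27.15
80 False [-0.5 -0.2  0.3] 70 False [-0.3 -0.2  0.4] 60 False [-0.2  0.7 -1.1] 50 False [-1.1 -0.1 -0.3] 40 False [-0.7  0.2 -1.5] 30 False [-0.1  0.4 -0.7] 20 False [-0.8  0.1  0.8] 10 False [-1.   0.1 -0.2] 4 False [-0.2  0.9 -0.7] down True [-1.4  0.1  8.5] 0.07770700629590861
31.225
```

The final press was stopped at z = 77.7 mm, which matches the folded strap's top. I'll retreat and check both the strap and the flat.

Run:
```python
from h import *
ctrl.move_l(w([.02,-.084,.18]),vel=.2)
c,r=endview("w6"); r=cv2.convertScaleAbs(r,alpha=1.8,beta=10)
p=np.array(ctrl.current_tool_pos())
t=np.array([-.0,-.08,.07]); pp,R=look(t,t+np.array([.0,.15,.22]))
try: 
    ctrl.move_l(p+[0,0,.06],vel=.25); ctrl.goto(pp,R); shot("wrist","w7")
except ctrl.MotionError as e: print(e)
print(ctrl.current_t())
s,sm=shot("scene","s7"); tp,tm=shot("top","t7")
g=cv2.GaussianBlur(cv2.cvtColor(r,cv2.COLOR_BGR2GRAY).astype(float),(0,0),2);d=-np.diff(g,axis=0)[232:262]
cols=np.arange(256,356); R_=[]
for k in cols: q=d[:,k].copy(); q[q<q.max()*.3]=0; R_.append((q*np.arange(30)).sum()/q.sum())
a=np.polyfit(cols,R_,1); print("tilt",np.degrees(np.arctan(a[0])),np.std(R_-np.polyval(a,cols)))
for c_,n in((s,"s"),(tp,"t")): print(n,proj(c_,[w([.048,-.08,.0785]),w([-.042,-.08,.0785])]).round(1))
w7=cv2.imread("pics/w7.png"); 
out=np.zeros((600,800,3),np.uint8); out[:300,:400]=cv2.resize(w7,(400,300)) if w7 is not None else 0
out[:300,400:700]=cv2.resize(r,(300,300)); out[300:,:400]=cv2.resize(sm[150:270,190:340],(400,300),interpolation=2); out[300:,400:]=cv2.resize(tm[230:350,300:460],(400,300),interpolation=2)
cv2.imwrite("pics/c7.png",out)
```

```text
36.5167
tilt 2.7918747143739036 0.4049085612596324
s [[224.4 211. ]
 [233.8 179.4]]
t [[430.  267.5]
 [425.8 317.7]]
```

View pics/c7.png

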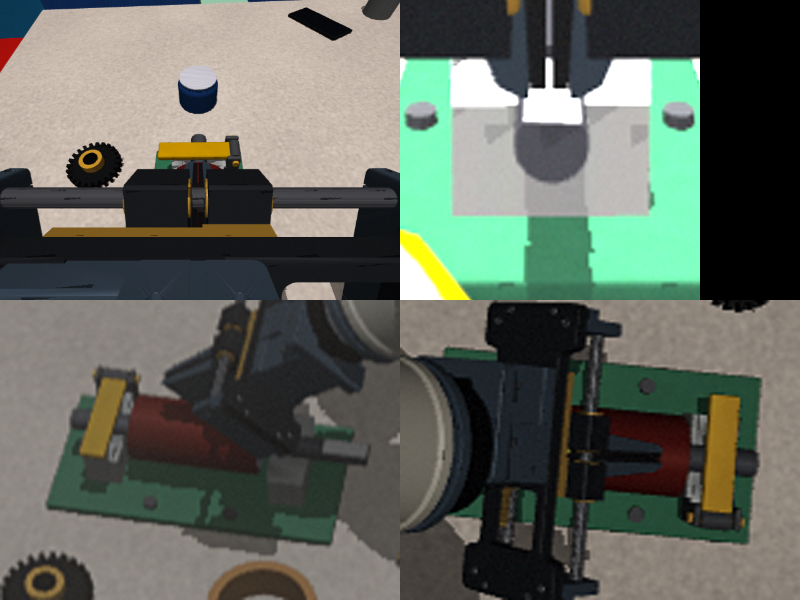

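The strap lies level across the −y journal and the bystanders look untouched. The flat's edge now reads about 2.8°, so I'll check that reading on the saved images before deciding on a trim.

Run:
```python
from h import *
p=ctrl.camera_params("wrist")
t=np.array([0,.146,.06]); e=np.radians(28)
pos,R=look(t,t+.28*np.array([0,np.cos(e),np.sin(e)]),True); W=np.eye(4);W[:3,:3]=R;W[:3,3]=pos; c=(p,W@p["T_tool_cam"])
for n in("w2","w3","w4","w6"):
    r=rect(c,cv2.imread(f"pics/{n}.png")); g=cv2.GaussianBlur(cv2.cvtColor(r,cv2.COLOR_BGR2GRAY).astype(float),(0,0),2); d=-np.diff(g,axis=0)
    for nm,cols,a,b in(("flat",np.arange(256,352),236,256),("vblock",np.r_[112:225,385:490],203,223)):
        if nm=="flat" and n in("w2","w3"): continue
        q=d[a:b,cols]; q=np.where(q<q.max(0)*.3,0,q); r_=(q*np.arange(b-a)[:,None]).sum(0)/q.sum(0)
        k=np.abs(r_-np.median(r_))<5; f=np.polyfit(cols[k],r_[k],1); print(n,nm,np.degrees(np.arctan(f[0])).round(2),np.std(r_[k]-np.polyval(f,cols[k])).round(2),k.sum())
```

```text
w2 vblock -0.0 0.02 218
w3 vblock -0.08 0.03 218
w4 flat 0.62 0.16 96
w4 vblock -0.08 0.03 218
w6 flat 0.48 0.08 96
w6 vblock -0.03 0.03 218
```

Run:
```python
from h import *
p=ctrl.camera_params("wrist")
t=np.array([0,.146,.06]); e=np.radians(28)
pos,R=look(t,t+.28*np.array([0,np.cos(e),np.sin(e)]),True); W=np.eye(4);W[:3,:3]=R;W[:3,3]=pos; c=(p,W@p["T_tool_cam"])
for n in("w4","w6"):
    g=cv2.cvtColor(rect(c,cv2.imread(f"pics/{n}.png")),cv2.COLOR_BGR2GRAY).astype(float)
    cols=np.arange(256,352,8); out=[]
    for k in cols:
        col=g[215:275,k]; hi=np.median(col[5:15]); lo=np.median(col[-15:-5]); m=(hi+lo)/2
        i=np.nonzero(col<m)[0]; i=i[i>15][0]; out.append(215+i-(m-col[i])/(col[i-1]-col[i]))
    print(n,round(hi),round(lo),np.round(out,1),np.degrees(np.arctan(np.polyfit(cols,out,1)[0])).round(2))
```

```text
w4 246 34 [252.1 252.5 253.  253.1 253.4 253.6 253.7 253.9 254.  254.4 254.2 254.7] 1.47
w6 245 38 [253.8 253.7 253.9 254.3 255.1 255.1 255.1 255.1 255.1 255.9 257.1 257.3] 2.2
```

The two sound readings put the edge at 1.5–1.7° before the fold and 2.2–2.8° after. The 0.5° figures came from a clipped measuring window. Trimming now would disturb the finished order for about 2°, so I'm leaving it. I'll back off, compare the bystanders with the first picture, and hand in.

Run:
```python
from h import *
ctrl.move_l(np.array(ctrl.current_tool_pos())+[-.0,.0,.12],vel=.2); print(ctrl.current_tool_pos(),ctrl.current_contact_force())
_,a=shot("scene","s8"); b=cv2.imread("pics/scene0.png"); d=cv2.absdiff(a,b).max(2)
for n,(x,y,r) in dict(tin=(163,199,22),gear=(208,266,22),tape=(288,277,26)).items(): q=d[y-r:y+r,x-r:x+r]; print(n,(q>40).mean().round(3))
h=lambda i: np.argwhere(cv2.inRange(cv2.cvtColor(i,cv2.COLOR_BGR2HSV),(20,120,70),(32,255,255))[200:270,336:400]).mean(0)
print("dispenser",h(a),h(b)); ctrl.sign_off(); print(ctrl.current_t())
```

```text
[ 0.55668401 -0.10561579  0.24555927] [-0.51421781  1.03900852 -0.39853281]
tin 0.0
gear 0.0
tape 0.0
dispenser [35.26872771 31.54102259] [34.05218447 32.12257282]
the job is handed in; nothing more can be done
the job is handed in; nothing more can be done
```

The roller's flat faces up to within about 2–3°, the keeper strap is folded down onto the shaft, and the job is handed in. The last clock reading before the final retreat was 36.5 s of the 67 s allowed.

- **Roller:** I turned it about 122° in three light top strokes towards the robot, pressing with 6–9 N. It stayed down in the V-blocks.
- **Strap:** I pushed it over with the closed fingertip, and the final press stopped firmly at z = 77.7 mm with 8.5 N. The last pictures show it lying level across the −y journal.
- **Flat angle:** the end-face edge read 1.5–1.7° off level before the fold and 2.2–2.8° after, depending on the method. One further reading of about 0.5° came from a clipped measuring window and should be ignored. I did not trim the rest, because that would have meant turning the roller after the strap was down.
- **Bystanders:** the tin, gear and tape roll are unchanged between the first and last pictures. The dispenser's colour centre differs by about 1 pixel; I put that down to the arm or its shadow in view, since the arm never touched it.
- **At hand-in:** the arm was well clear of everything, with the force reading near zero (about 1 N).

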